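# Read the cut face of the larger half orange

### The arm

A 7-joint arm with a two-finger parallel gripper is mounted at the origin on the work surface. World frame = base frame: x ahead of the robot, y to its left, z up, the work surface at z = 0. Lengths are in m, angles in rad, forces in N, time in s.
With the tool pointing down it reaches from about 0.375 to 0.925 m from the base axis. Payload 3.1 kg.
Tool frame: the origin (TCP) lies at the very end of the fingers, on their centre line; the grasp point (between the pads) lies 19 mm behind it (arm.hold_point_z is the distance from the TCP to the grasp point, in m); z points along the fingers, y is the line along which they close (so a half turn about z gives the same grasp; the last joint's range is limited). The gripper opens to 85 mm and grips with 20 to 120 N. Pads are 22 mm wide; open, the fingers measure 114 mm over their backs; the gripper's body (76 mm by 85 mm) begins 54 mm behind the grasp point. The pads swing forward as they close: fully open they stand 13 mm farther back than shut.
Start: joints at [1.209, 0.383, 0.044, 1.598, -0.018, 1.161, -0.05], TCP at [0.17, -0.628, 0.231] pointing down, gripper open.
Joint ranges: [-2.61, 2.61], [-0.41, 2.15], [-1.48, 1.57], [0, 2.5], [-1.57, 4.71], [0.05, 1.97], [-2.85, 2.85]. Speed limits (rad/s): [2.79, 2.79, 3.14, 3.14, 3.14, 3.14, 3.14].

### API

Orientations are given as a 3x3 rotation matrix whose columns are the frame's x, y, z axes.
In Python, from bench import monitor, optics, workorder, arm gives the robot as it stands.
- The arm moves only by the tool step_arm, never from a script. Its arguments are lists of equal length, an entry for each row: "offset": the shift along the world's x, y, z in units of 30 mm (1.0 is 30 mm), a list of three; "rot": the turn, a rotation vector about the world's x, y, z in units of 5 degrees (1.0 is 5 degrees), a list of three; "hand": the closure in counts, from 0 (fully open) to 255 (shut). In form: {"offset": [[dx, dy, dz], ...], "rot": [[ax, ay, az], ...], "hand": [hand, ...]}. A call has 1 to 20 rows; each row is the pose to reach, as a shift and turn from the pose commanded when the call began; what a row does not reach only later rows make up. A row lasts 1/8 s, in which the tool goes at most 62.5 mm and 10.7 degrees, less where a joint would pass 70% of its speed; a pose out of reach is approached as far as the arm can. A call with a gripper value outside its range is refused whole. The fingers move at their own pace and stop on an object; "squeeze" is the grip in N (left out, the last holds). Time passes only in rows, so rows that repeat a pose let the fingers close. It gives the time, the measured TCP pose, the force, the opening and the grip force at its end, in the units of the state.
- monitor.read_state(): the state, without advancing time (a new reading comes with each control period).
- optics.camera(name): name is "side" or "top" or "wrist"; returns the picture (400x640x3 uint8, red, green, blue); there is no depth.
- optics.get_calibration(name): a dict with "intrinsics" (3x3 intrinsics, pixels), "R" (3x3) and "t" (3): a world point X has camera coordinates R X + t. Camera axes: x right, y down, z forward; pixel columns grow to the right and rows downward; lengths in m; the calibration is good to about 2 mm. A picture is of the moment at which its call begins: read the wrist's pose just before it. get_calibration takes no time and is no camera call; for the wrist camera it gives the pose at the moment of the call.
- workorder.close_job(): hands the job in; it is judged then, once.
The state is a dict: "clock": time; "joint_positions": joint angles; "qd": joint speeds; "tau": joint torques, N m; "tcp_pos": TCP position; "tool_rot": TCP orientation; "ft_force": force on the tool from outside, world axes, zero at the start; "torque": the same for the moment, N m; "opening": opening from 0.0 (shut) to 1.0 (fully open); "gripper_force": force on a finger pad.
Only numpy, scipy, OpenCV 4.12 (cv2) and the standard library are available. Lean on these libraries where they do the work, as an engineer would, in place of code of your own. Each camera call takes 0.05 s, during which the arm holds its last target. There are 200 camera calls.

### The job

Pick up the hand-held fruit reader and take a reading of the larger of the two half oranges: point the reader's nose squarely at the middle of the cut face, two to five centimetres away, and keep it still there for two seconds. Then stand the reader upright, nose down, with its whole foot on the white tile and let go. Do not touch either fruit and leave the other things on the table where they are.

Things in the scene. Friction and masses are not known exactly. Their poses are not given: they have to be found in the camera images.
- reader: hand-held fruit reader standing nose down, 145 mm tall, 250 g: round black nose, 54 mm across at its flat foot, 34 mm at 40 mm up; above that an upright white body 52 mm (its x) by 34 mm (its y). Origin: centre of the flat nose; z runs from the nose up through the body, so it looks along -z. Grip the 34 mm width (close along y) about 110 mm above the nose.
- half_large: the larger half orange, 84 mm across, pinned on a low fixed metal post with a grey foot plate 110 by 90 mm. Its flat cut face is 85 mm above the table and leans 35 degrees from level, roughly towards the robot. Origin: middle of the cut face; z points straight out of the cut face.
- half_small: the smaller half orange (a mandarin), 54 mm across, on an equal post and foot at the same height and lean. Origin: middle of its cut face; z straight out of it. Not to be read or touched.
- tile_top (a point): middle of the top of the fixed square white ceramic tile, 110 by 110 mm and 8 mm thick, that lies flat on the table; x and y run along its edges.
- bottle: bystander: white plastic bottle, 66 mm across, 170 mm tall; origin at its foot.
- jug: bystander: clear plastic jug with a handle, 100 mm across, 140 mm tall; origin at its foot.
- cup_stack: bystander: stack of clear sample cups, 84 mm across, 101 mm tall; origin at its foot.
- sample_cup: bystander: single low clear cup, 68 mm across, 40 mm tall; origin at its foot.
- pen: bystander: marker pen lying flat, 125 mm long along its x, 15 mm thick; origin under its middle.
Things that resemble listed ones, but are neither listed nor needed, are in the scene too. Of the things shaped like the part that bears tile_top, the white one is meant.

How it is judged:
By the outcome, as a careful person would: the job done as asked, in the order asked, and still so for the second after the job is handed in, with the robot touching nothing.
It also fails if it takes over 53 s, if anything falls off the work surface, if the arm or the gripper's body presses on something with over 40 N, if the wrist force passes 120 N, or if a joint passes its speed limit or range.

## Working session

There is one attempt and no reset: what is moved stays moved. The work goes in short steps, Python scripts to look and compute and a tool call to move; the robot and the scene stay as the last step left them, time stands still between calls to the robot, and variables do not carry over. Pictures are saved under pics/ and viewed, at most 10 in all, crops included, and the job is handed in when it is done.

Besides the shell and the picture viewer there is one more tool, called after "Emit:" as name(argument=value, ...) on one line, values as JSON. step_arm: Moves the arm, as the interface text tells. Its arguments: {"type":"object","properties":{"offset":{"type":"array"},"rot":{"type":"array"},"hand":{"type":"array"},"squeeze":{"type":"number"}},"required":["offset","rot","hand"]}

```bash
mkdir -p pics; ls
python3 - <<'E'
from bench import monitor, optics, workorder, arm
import cv2,numpy as np
np.set_printoptions(precision=4,suppress=True)
s=monitor.read_state();print(s)
print([a for a in dir(arm) if a[0]!='_'],arm.hold_point_z)
for n in("side","top"):
    im=optics.camera(n);cv2.imwrite(f"pics/{n}0.png",im[...,::-1]);c=optics.get_calibration(n);print(n,c['intrinsics'],c['R'],c['t'],-c['R'].T@c['t'])
E
```

```text
pics
{'clock': 0.0, 'joint_positions': array([ 1.2092,  0.3839,  0.0439,  1.5996, -0.0179,  1.1612, -0.0499]), 'qd': array([ 0.0016, -0.0001, -0.0004, -0.001 ,  0.001 ,  0.0013,  0.0003]), 'tau': array([  0.0003, -43.3465,   1.0248, -24.9514,   0.0106,   0.0113,
         0.    ]), 'tcp_pos': array([ 0.1692, -0.6266,  0.2299]), 'tool_rot': array([[ 0.9654,  0.2608, -0.0009],
       [ 0.2608, -0.9654,  0.0025],
       [-0.0002, -0.0026, -1.    ]]), 'ft_force': array([-0.1394,  0.4644, -0.6051]), 'torque': array([-0.0412,  0.0025,  0.0208]), 'gripper_force': 0.0, 'opening': 0.9984090759384183}
['Unreachable', 'hold_point_z'] 0.0187
side [[452.7959   0.     314.8752]
 [  0.     452.7959 206.8433]
 [  0.       0.       1.    ]] [[-0.8427 -0.538  -0.0187]
 [-0.3303  0.5441 -0.7713]
 [ 0.4251 -0.6438 -0.6362]] [0.4266 0.2064 1.1279] [-0.0518  0.8434  0.8847]
top [[456.3285   0.     318.6402]
 [  0.     456.3285 200.8893]
 [  0.       0.       1.    ]] [[ 0.0226 -0.9997  0.0027]
 [-0.9911 -0.0227 -0.1311]
 [ 0.1312  0.0003 -0.9914]] [0.042  0.4914 1.0948] [0.3425 0.0528 1.1497]
```

View pics/side0.png

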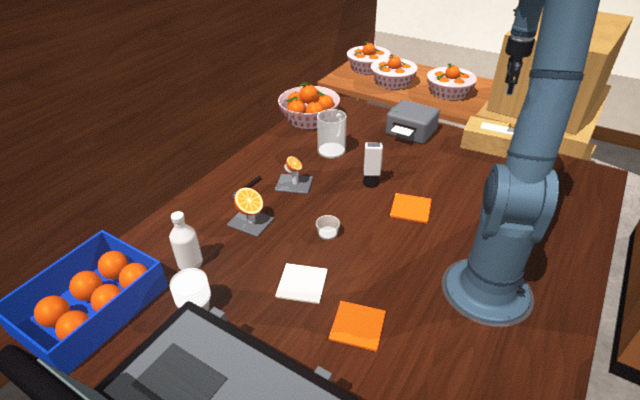

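View pics/top0.png

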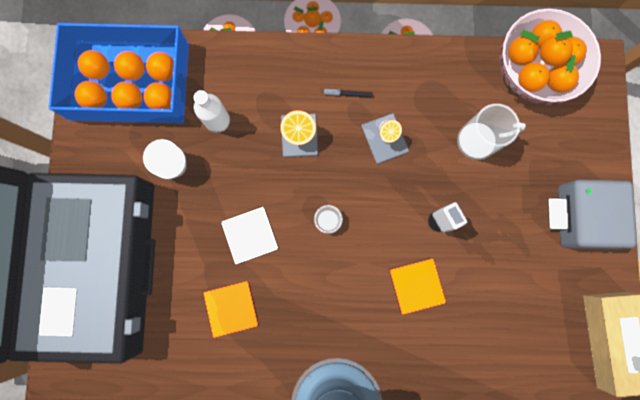

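Side view: reader at (373,165), large half at (249,202), small half at (293,165), white tile at (302,283). Top view: reader (450,217), large half (298,127), small half (390,131), white tile (249,235). There are two tiles like it in orange, at (231,309) and (417,286), and white paper in the case at (58,311). The white tile lying flat on the table fits the text. The larger half is the one at (298,127). An enlarged crop will confirm these.

Run:
```python
import cv2,numpy as np
T=cv2.imread('pics/top0.png');S=cv2.imread('pics/side0.png')
def c(im,u,v,w=56,h=42):
    x,y=int(u-w/2),int(v-h/2);r=cv2.resize(im[y:y+h,x:x+w],(400,300),interpolation=cv2.INTER_CUBIC)
    cv2.putText(r,f"x{x}+{w} y{y}+{h}",(5,15),0,.5,(0,255,0),1);return r
cv2.imwrite('pics/m1.png',np.vstack([np.hstack([c(T,448,217),c(S,373,165,64,48)]),np.hstack([c(T,298,130),c(S,249,207,56,42)])]))
for n,im,r in(('top',T,(205,275,195,275)),('side',S,(255,310,270,335))):
    y0,y1,x0,x1=(r[2],r[3],0,0) if 0 else ((195,275,215,285) if n=='top' else (255,310,268,335))
    g=im[y0:y1,x0:x1];m=(g.min(2)>150).astype('uint8')
    cs,_=cv2.findContours(m,0,2);k=max(cs,key=cv2.contourArea)
    print(n,cv2.contourArea(k),cv2.minAreaRect(k),cv2.approxPolyDP(k,5,True).reshape(-1,2)+[x0,y0])
    M=cv2.moments(m,True);print(M['m10']/M['m00']+x0,M['m01']/M['m00']+y0)
```

```text
top 2008.0 ((33.92154312133789, 40.02769088745117), (45.818233489990234, 46.095584869384766), 70.55996704101562) [[263 207]
 [221 222]
 [235 263]
 [277 248]]
249.03967495219885 235.0114722753346
side 1462.5 ((32.73708724975586, 27.387805938720703), (47.25645065307617, 35.529632568359375), 8.365885734558105) [[286 263]
 [275 295]
 [319 302]
 [326 269]]
301.5370611183355 282.80949284785436
```

View pics/m1.png

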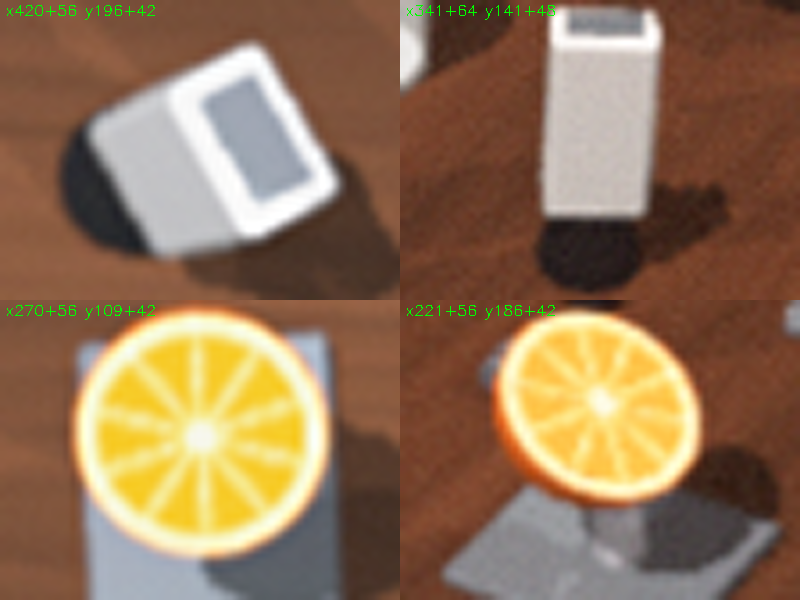

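The crop confirms the large half: face centre at top (298.3,127.9) and side (249.3,200.7). The reader's top face centre is at top (455.8,215.6) and side (373.6,145.5). The long edge of the reader's body runs from crop (168,95) to (258,240).

```bash
cat > h.py <<'E'
import cv2,numpy as np
from bench import optics
from scipy.optimize import least_squares
np.set_printoptions(precision=4,suppress=True)
C={n:optics.get_calibration(n) for n in('top','side')}
def proj(c,X):
    p=(np.atleast_2d(X)@c['R'].T+c['t'])@c['intrinsics'].T;return p[:,:2]/p[:,2:]
def tri(cs,uv):
    P=[c['intrinsics']@np.c_[c['R'],c['t']] for c in cs]
    X=cv2.triangulatePoints(P[0],P[1],np.float64(uv[0]),np.float64(uv[1]))[:,0];X=X[:3]/X[3]
    return X,[np.linalg.norm(proj(c,X)[0]-u) for c,u in zip(cs,uv)]
def onz(c,uv,z):
    d=c['R'].T@np.linalg.solve(c['intrinsics'],[*uv,1]);o=-c['R'].T@c['t'];return o+d*(z-o[2])/d[2]
E
python3 - <<'E'
from h import *
c=[C['top'],C['side']]
print('face',tri(c,[(298.3,127.9),(249.3,200.7)]))
print('readertop',tri(c,[(455.8,215.6),(373.6,145.5)]))
q=[onz(C['top'],(420+u*.14,196+v*.14),.145) for u,v in((255,42),(168,95),(258,240),(342,185))]
print(np.array(q),np.mean(q,0),[np.degrees(np.arctan2(*(q[a]-q[b])[1::-1])) for a,b in((2,1),(3,0),(0,1),(3,2))])
print('tile',tri(c,[(249.5,235.3),(302,283.2)]))
q=[onz(C['top'],(u+.0,v+.0),.008) for u,v in((263.5,206.5),(221,222),(235,263.5),(277.5,248.5))]
print(np.array(q),np.mean(q,0))
# face fit
T=cv2.imread('pics/top0.png').astype(int);S=cv2.imread('pics/side0.png').astype(int)
ct={}
for n,im,(x0,y0,x1,y1) in(('top',T,(275,105,322,150)),('side',S,(228,180,275,218))):
    g=im[y0:y1,x0:x1];m=((g[...,1]>140)&(g[...,2]>190)).astype('uint8')
    k=max(cv2.findContours(m,0,1)[0],key=cv2.contourArea);k=cv2.convexHull(k).reshape(-1,2)+[x0,y0]
    ct[n]=cv2.fitEllipse(k.astype(np.float32));print(n,ct[n])
def circ(p):
    x,y,z,az,tl,r=p
    n=np.array([np.sin(tl)*np.cos(az),np.sin(tl)*np.sin(az),np.cos(tl)])
    u=np.array([-np.sin(az),np.cos(az),0]);v=np.cross(n,u);t=np.linspace(0,2*np.pi,40,endpoint=False)
    return p[:3]+r*(np.cos(t)[:,None]*u+np.sin(t)[:,None]*v)
def pts(p,n): return proj(C[n],circ(p))
def res(p):
    o=[]
    for n in ct:
        (a,b),(A,B),th=ct[n];th=np.radians(th);d=pts(p,n)-[a,b]
        e=np.c_[d@[np.cos(th),np.sin(th)]/(A/2),d@[-np.sin(th),np.cos(th)]/(B/2)]
        o.append((np.linalg.norm(e,axis=1)-1)*A/2)
    return np.r_[np.concatenate(o),(p[4]-np.radians(35))*100,(p[2]-.085)*300]
X=tri(c,[(298.3,127.9),(249.3,200.7)])[0]
s=least_squares(res,[*X,3.1,.61,.041]);print(s.x,np.degrees(s.x[3:5]),s.cost)
E
```

```text
face (array([0.6591, 0.1057, 0.0828]), [np.float64(0.34272310743189954), np.float64(0.2958685730297358)])
readertop (array([ 0.4499, -0.2522,  0.1415]), [np.float64(0.00025103172856658166), np.float64(0.0001850335339957181)])
[[ 0.4802 -0.2514  0.145 ]
 [ 0.4629 -0.2241  0.145 ]
 [ 0.4185 -0.2513  0.145 ]
 [ 0.4362 -0.2776  0.145 ]] [ 0.4495 -0.2511  0.145 ] [np.float64(-148.5305579272302), np.float64(-149.26307548376505), np.float64(-57.75740545785979), np.float64(-56.16299458741024)]
tile (array([0.4026, 0.2245, 0.0014]), [np.float64(0.281281821891035), np.float64(0.28181137786353005)])
[[0.4761 0.1917 0.008 ]
 [0.4346 0.2967 0.008 ]
 [0.3324 0.2568 0.008 ]
 [0.3717 0.1528 0.008 ]] [0.4037 0.2245 0.008 ]
top ((297.7645568847656, 127.2331771850586), (34.63795471191406, 36.16925048828125), 83.00704956054688)
side ((248.46817016601562, 200.3252716064453), (24.007492065429688, 30.02168846130371), 125.11587524414062)
[0.6596 0.107  0.0855 3.2594 0.6096 0.0432] [186.7478  34.9296] 1.3284777429441514
```

Emit:
step_arm(offset=[[0.3, 0.4, 0.3], [1.0, 1.3, 0.6], [2.0, 2.6, 1], [3.0, 4.0, 1], [4.0, 5.4, 1], [5.0, 6.7, 1], [6.0, 8.0, 1], [7.0, 9.4, 1], [8.0, 10.7, 1], [8.8, 11.8, 1], [9.2, 12.3, 1], [9.35, 12.5, 1], [9.35, 12.5, 1], [9.35, 12.5, 1]], rot=[[0, 0, 0], [0, 0, 0.3], [0, 0, 0.6], [0, 0, 1], [0, 0, 1.4], [0, 0, 1.8], [0, 0, 2.2], [0, 0, 2.6], [0, 0, 3], [0, 0, 3.3], [0, 0, 3.5], [0, 0, 3.5], [0, 0, 3.5], [0, 0, 3.5]], hand=[0, 0, 0, 0, 0, 0, 0, 0, 0, 0, 0, 0, 0, 0], squeeze=60)

```text
clock: 1.85
tcp_pos: [0.4488, -0.2544, 0.2611]
tool_rot: [[0.844, 0.536, -0.001], [0.536, -0.844, -0.0], [-0.001, -0.0, -1.0]]
ft_force: [0.3, -0.6, 0.6]
opening: 0.996
gripper_force: 0.0
```

Run:
```python
from h import *
from bench import monitor
s=monitor.read_state();print(s['clock'],s['tcp_pos'],s['tool_rot'],s['joint_positions'])
c=optics.get_calibration('wrist');im=optics.camera('wrist')[...,::-1].copy();cv2.imwrite('pics/w1.png',im)
np.savez('w1',K=c['intrinsics'],R=c['R'],t=c['t']);print(c['intrinsics'],c['R'],-c['R'].T@c['t'])
a=np.radians(32.)
x=np.array([np.cos(a),np.sin(a),0]);y=np.array([-np.sin(a),np.cos(a),0])
q=np.array([.4497,-.2515,.145])
print(proj(c,[q+i*.026*x+j*.017*y for i,j in((1,1),(1,-1),(-1,-1),(-1,1))]))
```

```text
1.85 [ 0.4488 -0.2544  0.2611] [[ 0.8442  0.536  -0.0008]
 [ 0.536  -0.8442 -0.0005]
 [-0.0009 -0.     -1.    ]] [ 0.7173  0.1191 -0.3019  1.8696  0.0394  1.1591 -0.6034]
[[333.7218   0.     318.3409]
 [  0.     333.7218 198.1204]
 [  0.       0.       1.    ]] [[ 0.5353 -0.8447  0.0007]
 [-0.8068 -0.5111  0.2964]
 [-0.25   -0.1592 -0.9551]] [ 0.512  -0.2144  0.4049]
[[294.0832 156.3965]
 [337.3887 156.6651]
 [335.932  218.6988]
 [295.0323 218.4643]]
```

View pics/w1.png

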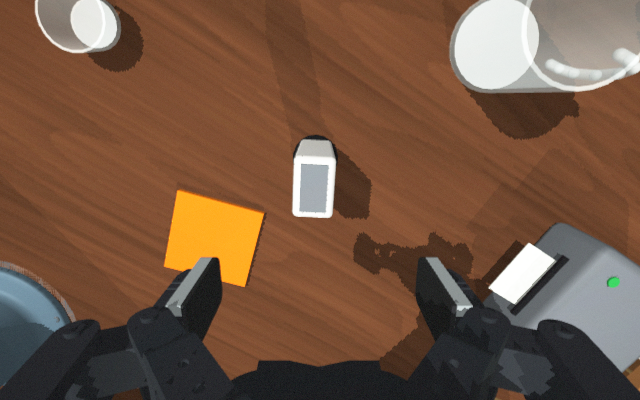

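Wrist view: the reader's top face has corners near (294,157), (335,156), (332,217) and (293,216). That is about 2 px from my prediction, so I'll shift slightly and grasp.

Emit:
step_arm(offset=[[0, 0.15, -0.5], [0, 0.15, -1.5], [0, 0.15, -2.7], [0, 0.15, -3.9], [0, 0.15, -4.9], [0, 0.15, -5.4], [0, 0.15, -5.6], [0, 0.15, -5.6], [0, 0.15, -5.6], [0, 0.15, -5.6], [0, 0.15, -5.6], [0, 0.15, -5.6], [0, 0.15, -5.6], [0, 0.15, -5.6], [0, 0.15, -5.6], [0, 0.15, -5.6]], rot=[[0, 0, -0.3], [0, 0, -0.3], [0, 0, -0.3], [0, 0, -0.3], [0, 0, -0.3], [0, 0, -0.3], [0, 0, -0.3], [0, 0, -0.3], [0, 0, -0.3], [0, 0, -0.3], [0, 0, -0.3], [0, 0, -0.3], [0, 0, -0.3], [0, 0, -0.3], [0, 0, -0.3], [0, 0, -0.3]], hand=[0, 0, 0, 0, 0, 0, 0, 0, 255, 255, 255, 255, 255, 255, 255, 255], squeeze=60)

```text
clock: 3.9
tcp_pos: [0.4509, -0.2485, 0.0941]
tool_rot: [[0.856, 0.517, 0.002], [0.517, -0.856, -0.001], [0.001, 0.002, -1.0]]
ft_force: [1.6, -0.2, 5.5]
opening: 0.391
gripper_force: 60.2
```

```bash
cat >> h.py <<'E'
from scipy.spatial.transform import Rotation as Ro
from bench import monitor
def readpose(f,az,tl,yaw,gap,L):
    """TCP pose with nose `gap` off face f; yaw = heading of tool x before tilting"""
    n=np.array([np.sin(tl)*np.cos(az),np.sin(tl)*np.sin(az),np.cos(tl)])
    c,s=np.cos(yaw),np.sin(yaw);R0=np.array([[c,s,0],[s,-c,0],[0,0,-1]])
    ax=np.cross([0,0,1],n);ax*=tl/np.linalg.norm(ax)
    return f+n*(gap+L),Ro.from_rotvec(ax).as_matrix()@R0
def delta(p,R):
    s=monitor.read_state();print('clock',s['clock'],'tcp',s['tcp_pos'],'off',(p-s['tcp_pos'])/.03,'rot',np.degrees(Ro.from_matrix(R@s['tool_rot'].T).as_rotvec())/5)
E
python3 - <<'E'
from h import *
f=np.array([.6594,.1065,.0845])
for y in(31,50,70):
    for g in(.035,.09): p,R=readpose(f,np.radians(186.7),np.radians(35),np.radians(y),g,.0941);print(y,g,p);delta(p,R)
E
```

```text
31 0.035 [0.5859 0.0979 0.1903]
clock 3.9 tcp [ 0.4509 -0.2485  0.0941] off [ 4.4987 11.5456  3.2061] rot [ 0.8336 -6.9321 -0.0178]
31 0.09 [0.5545 0.0942 0.2353]
clock 3.9 tcp [ 0.4509 -0.2485  0.0941] off [ 3.4543 11.4229  4.7079] rot [ 0.8336 -6.9321 -0.0178]
50 0.035 [0.5859 0.0979 0.1903]
clock 3.9 tcp [ 0.4509 -0.2485  0.0941] off [ 4.4987 11.5456  3.2061] rot [-0.3295 -7.0021  3.6616]
50 0.09 [0.5545 0.0942 0.2353]
clock 3.9 tcp [ 0.4509 -0.2485  0.0941] off [ 3.4543 11.4229  4.7079] rot [-0.3295 -7.0021  3.6616]
70 0.035 [0.5859 0.0979 0.1903]
clock 3.9 tcp [ 0.4509 -0.2485  0.0941] off [ 4.4987 11.5456  3.2061] rot [-1.5698 -6.9349  7.5317]
70 0.09 [0.5545 0.0942 0.2353]
clock 3.9 tcp [ 0.4509 -0.2485  0.0941] off [ 3.4543 11.4229  4.7079] rot [-1.5698 -6.9349  7.5317]
```

Emit:
step_arm(offset=[[0, 0, 0.4], [0, 0, 1.4], [0, 0, 2.8], [0.1, 0.3, 4.2], [0.3, 1.0, 5.2], [0.6, 2.0, 5.8], [1.0, 3.3, 6], [1.4, 4.6, 6], [1.8, 5.9, 6], [2.2, 7.2, 6], [2.6, 8.5, 6], [2.9, 9.6, 5.7], [3.2, 10.5, 5.2], [3.4, 11.1, 4.9], [3.45, 11.4, 4.7], [3.45, 11.4, 4.7], [3.45, 11.4, 4.7], [3.45, 11.4, 4.7]], rot=[[0, 0, 0], [0, 0, 0], [0, 0, 0], [0, 0, 0], [0, -0.3, 0.15], [0, -1, 0.5], [-0.1, -1.8, 0.9], [-0.1, -2.6, 1.35], [-0.2, -3.4, 1.8], [-0.2, -4.2, 2.2], [-0.2, -5, 2.6], [-0.3, -5.8, 3], [-0.3, -6.5, 3.4], [-0.33, -6.9, 3.6], [-0.33, -7, 3.66], [-0.33, -7, 3.66], [-0.33, -7, 3.66], [-0.33, -7, 3.66]], hand=[255, 255, 255, 255, 255, 255, 255, 255, 255, 255, 255, 255, 255, 255, 255, 255, 255, 255])

```text
clock: 6.15
tcp_pos: [0.5536, 0.0931, 0.2345]
tool_rot: [[0.514, 0.643, 0.568], [0.75, -0.658, 0.066], [0.416, 0.392, -0.82]]
ft_force: [0.0, 0.7, -1.5]
opening: 0.391
gripper_force: 59.7
```

Run:
```python
from h import *
s=monitor.read_state();print(s['joint_positions'])
p,R=readpose(np.array([.6594,.1065,.0845]),np.radians(186.7),np.radians(35),np.radians(50),.035,.0941);delta(p,R)
c=optics.get_calibration('wrist');im=optics.camera('wrist')[...,::-1].copy();cv2.imwrite('pics/w2.png',im)
np.savez('w2',K=c['intrinsics'],R=c['R'],t=c['t'],p=s['tcp_pos'],T=s['tool_rot'])
im2=optics.camera('side')[...,::-1].copy();cv2.imwrite('pics/s2.png',im2)
im=np.vstack([im,cv2.resize(im2[110:260,180:420],(640,400))[:200]])
cv2.imwrite('pics/m2.png',im)
print(proj(c,[[.6594,.1065,.0845]]),proj(C['side'],[s['tcp_pos']]))
```

```text
[ 0.4871 -0.0659 -0.7505  2.2334  0.1333  0.3573 -1.0862]
clock 6.15 tcp [0.5536 0.0931 0.2345] off [ 1.0768  0.1579 -1.4743] rot [ 0.001  -0.0249  0.0143]
[[318.1105 171.1061]] [[277.8471 165.0095]]
```

View pics/m2.png

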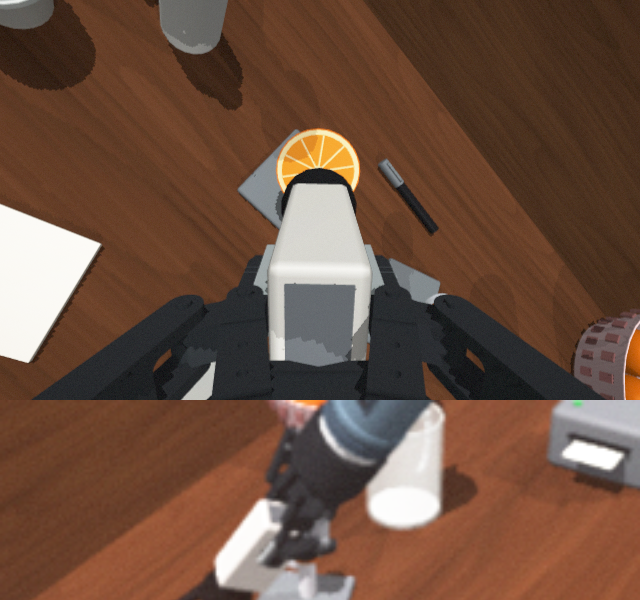

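Wrist view: the cut face centre column is about 318 and its top rim is at row 128, matching the prediction (318,171). The reader is held straight. I'll check the lean's azimuth against the foot plate edges and by a circle fit that includes this view.

Run:
```python
from h import *
d=np.load('w2.npz');w=dict(intrinsics=d['K'],R=d['R'],t=d['t'])
def hd(c,a,b,z=.004):
    A,B=onz(c,a,z),onz(c,b,z);v=B-A;return np.degrees(np.arctan2(v[1],v[0]))%180,np.linalg.norm(v),A,B
print(hd(C['top'],(281.2,115.3),(282.6,151)),hd(C['top'],(315.5,113.2),(317.9,151)))
print(hd(w,(297,130),(238,188)),hd(w,(238,188),(277,228)))
# face: rim + hub residuals in 3 views
im=cv2.imread('pics/w2.png').astype(int)
g=im[110:172,265:372];m=((g[...,1]>120)&(g[...,2]>190)).astype('uint8')
m=cv2.morphologyEx(m,cv2.MORPH_CLOSE,np.ones((5,5)))
k=max(cv2.findContours(m,0,1)[0],key=cv2.contourArea).reshape(-1,2)+[265,110]
k=k[k[:,1]<168];print(len(k),k.min(0),k.max(0))
el={'top':((297.76,127.23),(34.64,36.17),83.),'side':((248.47,200.33),(24.01,30.02),125.1)}
t=np.linspace(0,2*np.pi,90,endpoint=False)
def circ(p):
    x,y,z,az,tl,r=p
    n=np.array([np.sin(tl)*np.cos(az),np.sin(tl)*np.sin(az),np.cos(tl)])
    u=np.array([-np.sin(az),np.cos(az),0]);v=np.cross(n,u)
    return p[:3]+r*(np.cos(t)[:,None]*u+np.sin(t)[:,None]*v)
def res(p,use=('top','side','w')):
    o=[]
    for n in use:
        if n=='w':
            e=cv2.fitEllipse(proj(w,circ(p)).astype(np.float32));q=k
        else: e=el[n];q=proj(C[n],circ(p))
        (a,b),(A,B),th=e;th=np.radians(th);dd=q-[a,b]
        e=np.c_[dd@[np.cos(th),np.sin(th)]/(A/2),dd@[-np.sin(th),np.cos(th)]/(B/2)]
        o.append((np.linalg.norm(e,axis=1)-1)*A/2)
        if n!='w':o[-1]=o[-1]+0
    return np.r_[np.concatenate(o),(p[4]-np.radians(35))*200,(p[2]-.085)*600]
for use in(('top','side','w'),('top','w')):
    s=least_squares(res,[.6594,.1065,.0845,3.26,.61,.042],args=(use,),loss='soft_l1',x_scale=[.01]*3+[.1,.1,.01]);print(s.x,np.degrees(s.x[3:5]),s.cost)
```

```text
(np.float64(4.078622025631745), np.float64(0.0949772380352424), array([0.7159, 0.1554, 0.004 ]), array([0.6212, 0.1486, 0.004 ])) (np.float64(4.854616310401582), np.float64(0.10072248958023425), array([0.7237, 0.0665, 0.004 ]), array([0.6233, 0.058 , 0.004 ]))
(np.float64(3.080115080978203), np.float64(0.10694638462036828), array([0.7153, 0.1537, 0.004 ]), array([0.6085, 0.1479, 0.004 ])) (np.float64(91.07386342573572), np.float64(0.06453376343697392), array([0.6085, 0.1479, 0.004 ]), array([0.6097, 0.0834, 0.004 ]))
122 [276 129] [359 167]
[0.6593 0.1064 0.0844 3.2599 0.6115 0.0418] [186.7787  35.0388] 400.2008384928007
[0.6592 0.1065 0.0843 3.2601 0.6106 0.0418] [186.789   34.9832] 389.8024786249929
```

Run:
```python
from h import *
p,R=readpose(np.array([.6594,.1065,.0845]),np.radians(185.3),np.radians(35),np.radians(50),.034,.0941);delta(p,R)
```

```text
clock 6.25 tcp [0.5537 0.0934 0.2346] off [ 1.0853  0.212  -1.5053] rot [-0.1602 -0.0372 -0.0398]
```

Emit:
step_arm(offset=[[0.1, 0.05, -0.1], [0.3, 0.1, -0.4], [0.55, 0.15, -0.75], [0.8, 0.2, -1.1], [1.0, 0.2, -1.4], [1.08, 0.2, -1.5], [1.08, 0.2, -1.5], [1.08, 0.2, -1.5], [1.08, 0.2, -1.5], [1.08, 0.2, -1.5], [1.08, 0.2, -1.5], [1.08, 0.2, -1.5]], rot=[[0, 0, 0], [-0.1, 0, 0], [-0.15, 0, 0], [-0.15, 0, 0], [-0.15, 0, 0], [-0.15, 0, 0], [-0.15, 0, 0], [-0.15, 0, 0], [-0.15, 0, 0], [-0.15, 0, 0], [-0.15, 0, 0], [-0.15, 0, 0]], hand=[255, 255, 255, 255, 255, 255, 255, 255, 255, 255, 255, 255])

```text
clock: 7.75
tcp_pos: [0.5859, 0.1, 0.1893]
tool_rot: [[0.513, 0.644, 0.568], [0.756, -0.652, 0.056], [0.407, 0.401, -0.821]]
ft_force: [0.5, 0.3, -2.5]
opening: 0.393
gripper_force: 59.7
```

Run:
```python
from h import *
s=monitor.read_state();L=.0941
n=s['tcp_pos']+s['tool_rot'][:,2]*L;print(s['tcp_pos'],'nose',n,s['tool_rot'][:,2],n-[.6594,.1065,.0845])
S=optics.camera('side')[...,::-1].copy();T=optics.camera('top')[...,::-1].copy();W=optics.camera('wrist')[...,::-1].copy()
cv2.imwrite('pics/s3.png',S);cv2.imwrite('pics/t3.png',T)
a=cv2.resize(S[150:230,215:321],(400,300));b=cv2.resize(W[90:330,160:480],(400,300))
print(proj(C['side'],[n,[.6594,.1065,.0845],s['tcp_pos']]))
cv2.imwrite('pics/m3.png',np.hstack([a,b]))
```

```text
[0.5859 0.1    0.1893] nose [0.6394 0.1053 0.1121] [ 0.568   0.0564 -0.8211] [-0.02   -0.0012  0.0276]
[[253.474  194.6564]
 [248.684  200.2851]
 [267.5942 176.9303]]
```

View pics/m3.png

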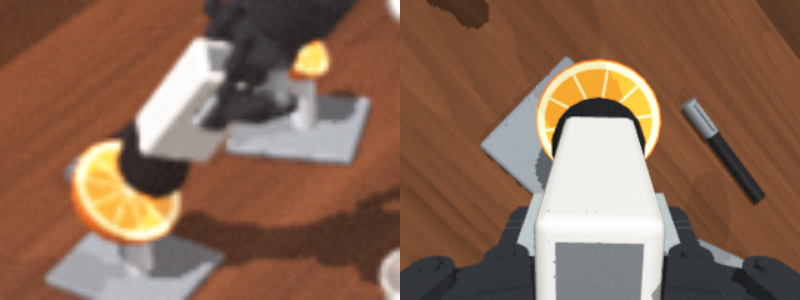

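The nose is centred about 34 mm off the face and nothing is touching. I'll hold still there.

Emit:
step_arm(offset=[[0, 0, 0], [0, 0, 0], [0, 0, 0], [0, 0, 0], [0, 0, 0], [0, 0, 0], [0, 0, 0], [0, 0, 0], [0, 0, 0], [0, 0, 0], [0, 0, 0], [0, 0, 0], [0, 0, 0], [0, 0, 0], [0, 0, 0], [0, 0, 0], [0, 0, 0], [0, 0, 0], [0, 0, 0], [0, 0, 0]], rot=[[0, 0, 0], [0, 0, 0], [0, 0, 0], [0, 0, 0], [0, 0, 0], [0, 0, 0], [0, 0, 0], [0, 0, 0], [0, 0, 0], [0, 0, 0], [0, 0, 0], [0, 0, 0], [0, 0, 0], [0, 0, 0], [0, 0, 0], [0, 0, 0], [0, 0, 0], [0, 0, 0], [0, 0, 0], [0, 0, 0]], hand=[255, 255, 255, 255, 255, 255, 255, 255, 255, 255, 255, 255, 255, 255, 255, 255, 255, 255, 255, 255])

```text
clock: 10.4
tcp_pos: [0.5859, 0.1, 0.1893]
tool_rot: [[0.513, 0.644, 0.568], [0.756, -0.652, 0.056], [0.407, 0.401, -0.821]]
ft_force: [0.3, -0.1, -2.6]
opening: 0.393
gripper_force: 59.7
```

Run:
```python
from h import *
c,s=np.cos(np.radians(68)),np.sin(np.radians(68));R=np.array([[c,s,0],[s,-c,0],[0,0,-1]])
for z in(.13,.03,.008): delta(np.array([.4035,.2245,z+.0941]),R)
```

```text
clock 10.4 tcp [0.5859 0.1    0.1893] off [-6.0799  4.1506  1.161 ] rot [-1.7562  6.7638  3.4415]
clock 10.4 tcp [0.5859 0.1    0.1893] off [-6.0799  4.1506 -2.1724] rot [-1.7562  6.7638  3.4415]
clock 10.4 tcp [0.5859 0.1    0.1893] off [-6.0799  4.1506 -2.9057] rot [-1.7562  6.7638  3.4415]
```

Emit:
step_arm(offset=[[-0.2, 0, 0.3], [-0.6, -0.05, 0.9], [-1.1, -0.1, 1.6], [-1.6, 0.1, 2.0], [-2.2, 0.6, 2.1], [-2.8, 1.2, 2.1], [-3.4, 1.8, 2.1], [-4.0, 2.4, 2.0], [-4.6, 2.9, 1.8], [-5.2, 3.4, 1.5], [-5.7, 3.8, 1.2], [-6.0, 4.1, 0.6], [-6.08, 4.15, 0], [-6.08, 4.15, -0.7], [-6.08, 4.15, -1.4], [-6.08, 4.15, -1.9], [-6.08, 4.15, -2.1], [-6.08, 4.15, -2.2], [-6.08, 4.15, -2.2], [-6.08, 4.15, -2.2]], rot=[[0, 0, 0], [0, 0, 0], [0, 0, 0], [-0.15, 0.6, 0.3], [-0.4, 1.5, 0.75], [-0.6, 2.4, 1.2], [-0.85, 3.3, 1.65], [-1.1, 4.2, 2.1], [-1.3, 5.1, 2.6], [-1.55, 6.0, 3.0], [-1.7, 6.5, 3.3], [-1.75, 6.76, 3.44], [-1.75, 6.76, 3.44], [-1.75, 6.76, 3.44], [-1.75, 6.76, 3.44], [-1.75, 6.76, 3.44], [-1.75, 6.76, 3.44], [-1.75, 6.76, 3.44], [-1.75, 6.76, 3.44], [-1.75, 6.76, 3.44]], hand=[255, 255, 255, 255, 255, 255, 255, 255, 255, 255, 255, 255, 255, 255, 255, 255, 255, 255, 255, 255])

```text
clock: 12.9
tcp_pos: [0.4041, 0.2248, 0.1239]
tool_rot: [[0.375, 0.927, 0.002], [0.927, -0.375, 0.001], [0.001, 0.001, -1.0]]
ft_force: [-0.4, -0.2, -1.9]
opening: 0.396
gripper_force: 59.7
```

Run:
```python
from h import *
s=monitor.read_state();print(s['joint_positions'],s['ft_force'])
c,q=np.cos(np.radians(68)),np.sin(np.radians(68));delta(np.array([.4035,.2245,.008+.0941]),np.array([[c,q,0],[q,-c,0],[0,0,-1]]))
S=optics.camera('side')[...,::-1].copy();W=optics.camera('wrist')[...,::-1].copy()
a=cv2.resize(S[190:320,235:408],(400,300));b=cv2.resize(W,(480,300))[:,40:440]
print(proj(C['side'],[s['tcp_pos']+s['tool_rot'][:,2]*.0941]))
cv2.imwrite('pics/m4.png',np.hstack([a,b]))
```

```text
[ 0.2465  0.2905 -0.9231  2.0966  0.2994  0.8871 -1.2323] [-0.3975 -0.1757 -1.8582]
clock 12.9 tcp [0.4041 0.2248 0.1239] off [-0.019  -0.0092 -0.7259] rot [-0.0106  0.0184  0.0041]
[[300.6919 275.5017]]
```

View pics/m4.png

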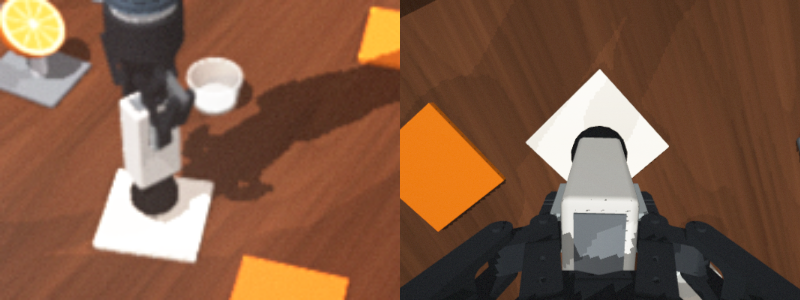

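The reader is upright over the middle of the white tile with the foot well inside its edges. Lowering now.

Emit:
step_arm(offset=[[0, 0, -0.2], [0, 0, -0.4], [0, 0, -0.55], [0, 0, -0.65], [0, 0, -0.7], [0, 0, -0.74], [0, 0, -0.74], [0, 0, -0.74]], rot=[[0, 0, 0], [0, 0, 0], [0, 0, 0], [0, 0, 0], [0, 0, 0], [0, 0, 0], [0, 0, 0], [0, 0, 0]], hand=[255, 255, 255, 255, 255, 255, 255, 255])

```text
clock: 14.0
tcp_pos: [0.4034, 0.2247, 0.1021]
tool_rot: [[0.375, 0.927, -0.0], [0.927, -0.375, -0.001], [-0.001, 0.0, -1.0]]
ft_force: [-2.6, -1.3, 6.1]
opening: 0.391
gripper_force: 60.6
```

Emit:
step_arm(offset=[[0, 0, 0], [0, 0, 0], [0, 0, 0], [0, 0, 0], [0, 0, 0], [0, 0, 0], [0, 0, 0], [0, 0, 0], [0, 0, 0.4], [0, 0, 1.2], [0, 0, 2.3], [0, 0, 3.5], [0, 0, 4.5], [0, 0, 5], [0, 0, 5], [0, 0, 5]], rot=[[0, 0, 0], [0, 0, 0], [0, 0, 0], [0, 0, 0], [0, 0, 0], [0, 0, 0], [0, 0, 0], [0, 0, 0], [0, 0, 0], [0, 0, 0], [0, 0, 0], [0, 0, 0], [0, 0, 0], [0, 0, 0], [0, 0, 0], [0, 0, 0]], hand=[145, 130, 110, 80, 40, 0, 0, 0, 0, 0, 0, 0, 0, 0, 0, 0])

```text
clock: 16.0
tcp_pos: [0.4027, 0.2239, 0.2499]
tool_rot: [[0.375, 0.927, -0.002], [0.927, -0.375, -0.0], [-0.001, -0.002, -1.0]]
ft_force: [-0.9, -0.9, 0.1]
opening: 0.998
gripper_force: 0.0
```

Run:
```python
from h import *
S=optics.camera('side')[...,::-1].copy();W=optics.camera('wrist')[...,::-1].copy()
cv2.imwrite('pics/m5.png',np.hstack([cv2.resize(S[100:340,150:470],(400,300)),cv2.resize(W,(480,300))[:,40:440]]))
```

```text
(no output)
```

View pics/m5.png

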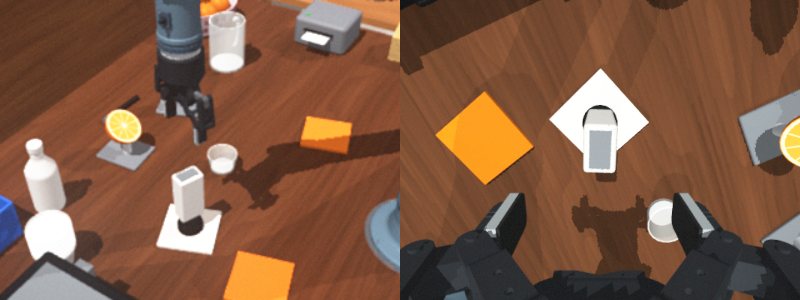

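The reader stands upright in the middle of the white tile, the gripper is clear of it, and the other things in view have not moved.

```bash
python3 -c "
from bench import workorder
print(workorder.close_job())"
```

```text
the job is handed in; nothing more can be done
None
```

The reader took its reading of the larger half orange, squarely and about 34 mm off the cut face, held still for over two seconds; it now stands upright, nose down and released, in the middle of the white tile, and the job is handed in at about 16 s on the robot's clock.

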